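# Stack a power board and its cover on four standoffs

### The arm

A 6-joint arm with a two-finger parallel gripper is mounted at the origin on a cart in front of the work surface, level with it; the furniture and walls round the work are solid. World frame = base frame: x ahead of the robot, y to its left, z up, the work surface at z = 0. Lengths are in m, angles in rad, forces in N, time in s.
With the tool pointing down it reaches from about 0.275 to 0.875 m from the base axis. Payload 12.5 kg.
Tool frame: the origin (TCP) lies at the very end of the fingers, on their centre line; the grasp point (between the pads) lies 19 mm behind it; z points along the fingers, y is the line along which they close (so a half turn about z gives the same grasp; the last joint's range is limited). The gripper opens to 85 mm and grips with 20 to 120 N. Pads are 22 mm wide; open, the fingers measure 114 mm over their backs; the gripper's body (76 mm by 85 mm) begins 54 mm behind the grasp point. The pads swing forward as they close: fully open they stand 13 mm farther back than shut.
Start: joints at [1.224, 0.351, 1.652, -0, 1.139, -0.085], TCP at [0.142, 0.531, 0.231] pointing down, gripper open.
Joint ranges: [-2.75, 2.75], [-0.79, 2.1], [0.01, 2.65], [-1.57, 4.71], [0.07, 3.14], [-2.87, 2.87]. Speed limits (rad/s): [2.22, 2.22, 2.79, 3.14, 3.14, 3.14].

### API

Orientations are given as a unit quaternion [w, x, y, z].
In Python, from bench import arm, snapshot, camera_model gives the robot as it stands.
- The arm moves only by the tool move_arm, never from a script. Its argument "commands" is a list of rows, each an object with "delta_pos": the shift along the world's x, y, z in mm, a list of three; "twist": the turn, a rotation vector about the world's x, y, z in rad, a list of three; "fingers": the opening, from 0 (shut) to 1 (fully open). In form: [{"delta_pos": [tx, ty, tz], "twist": [ax, ay, az], "fingers": fingers}, ...]. A call has exactly 8 rows; each row shifts and turns the commanded pose from where the row before left it; what a row does not reach is not made up. A row lasts 1/10 s, in which the tool goes at most 50 mm and 8.59 degrees, less where a joint would pass 70% of its speed; a pose out of reach is approached as far as the arm can. A call is refused whole if a number of a shift passes 50 or a number of a turn 0.15, either way. A call with a gripper value outside its range is refused whole. The fingers move at their own pace and stop on an object; the grip force is fixed at half the most. Time passes only in rows, so rows that do not move let the fingers close, or fill a call up. It gives the time, the measured TCP pose, the force, the opening and the grip force at its end, in the units of the state.
- arm.read_state(): the state, without advancing time (a new reading comes with each control period).
- snapshot(name): name is "scene" or "top" or "wrist"; returns (picture, depth): 384x512x3 uint8, red, green, blue; 384x512 float32, m along the optical axis (not along the pixel's ray), 0 where there is no reading.
- camera_model(name): a dict with "fx", "fy", "cx", "cy" (pixels), "R" (3x3) and "t" (3): a world point X has camera coordinates R X + t; the wrist camera has in their place "T_tool_cam" (4x4, takes a point from camera to tool coordinates, whose origin is the TCP and whose axes are the flange's). Camera axes: x right, y down, z forward; pixel columns grow to the right and rows downward; lengths in m; the calibration is good to about 2 mm. A picture is of the moment at which its call begins: read the wrist's pose just before it. camera_model takes no time and is no camera call.
- arm.job_done(): hands the job in; it is judged then, once.
The state is a dict: "clock": time; "q": joint angles; "joint_velocities": joint speeds; "tau": joint torques, N m; "ee_pos": TCP position; "tcp_rot": TCP orientation; "wrist_force": force on the tool from outside, world axes, zero at the start; "torque": the same for the moment, N m; "grip_width": opening from 0.0 (shut) to 1.0 (fully open); "grasp_force": force on a finger pad.
Only numpy, scipy, OpenCV 4.12 (cv2) and the standard library are available. Lean on these libraries where they do the work, as an engineer would, in place of code of your own. Each camera call takes 0.05 s, during which the arm holds its last target. There are 200 camera calls.

### The job

Lower the green power board, heat sink up, over the four standoff posts of the dark base so that the posts come up through its four corner holes and it sits flat on the collars. Then lower the cover plate that has four corner holes over the same posts until it lies flat on the heat sink. Do not drop either one, and leave the cover with only two holes where it lies.

Things in the scene. Friction and masses are not known exactly. Their poses are not given: they have to be found in the camera images.
- base: Fixed dark steel base plate 130 x 110 x 8 mm (x, y, z) with four aluminium standoffs at x = +-40, y = +-30 mm. Each has a collar 32 mm across whose top is 20 mm above the bench, and a post 12 mm across that rises from it, straight up to 64 mm above the bench, then tapering to a 4 mm tip at 78 mm. Origin: centre of the underside, on the bench; z up. It is the same after a half turn about z.
- board: Loose green circuit board 116 x 96 x 5 mm (x, y, z) with four through holes 22 mm across at x = +-40, y = +-30 mm. On its middle stands an aluminium finned heat sink 50 x 36 mm (x, y), its fins along x, from 5 to 37 mm above the board's underside: the place to grip, across its 36 mm width (along y). About 0.25 kg. Origin: centre of the underside; z up. Lies flat on the bench at the start. Either way round will do. Seated, its underside is 20 mm above the base's origin.
- cover: Loose bare aluminium cover plate 116 x 96 x 5 mm (x, y, z) with four through holes 22 mm across at x = +-40, y = +-30 mm. On its middle stands a plain grey grip block 50 x 36 mm (x, y), from 5 to 37 mm above the underside; grip it across its 36 mm width (along y). About 0.25 kg. Origin: centre of the underside; z up. Lies flat on the bench at the start. Either way round will do. Seated on the heat sink, its underside is 57 mm above the base's origin.
- spare: Loose cover plate of the same size and grip block, but with only two holes, at x = +-40, y = 0 mm: a bystander. Origin: centre of the underside; z up. Fixed obstacles near by: a vise 98 mm high (x 0.43 to 0.58, y -0.39 to -0.14 m) and, left of the work, a test case 105 mm high with its open lid 0.34 m high (lid from x 0.49, y 0.26 to x 0.68, y 0.08 m).

How it is judged:
By the outcome, as a careful person would: the job done as asked, in the order asked, and still so for the second after the job is handed in, with the robot touching nothing.
It also fails if it takes over 64 s, if anything falls off the work surface, if the arm or the gripper's body presses on something with over 40 N, if the wrist force passes 120 N, or if a joint passes its speed limit or range.

## Working session

There is one attempt and no reset: what is moved stays moved. The work goes in short steps, Python scripts to look and compute and a tool call to move; the robot and the scene stay as the last step left them, time stands still between calls to the robot, and variables do not carry over. Pictures are saved under pics/ and viewed, at most 10 in all, crops included, and the job is handed in when it is done.

Besides the shell and the picture viewer there is one more tool, called after ">>>" as name([rows], argument=value, ...), one row to a line, values as JSON. move_arm: Moves the arm, as the interface text tells. Its arguments: {"type":"object","properties":{"commands":{"type":"array","items":{"type":"object","properties":{"delta_pos":{"type":"array","items":{"type":"number"}},"twist":{"type":"array","items":{"type":"number"}},"fingers":{"type":"number"}}}}},"required":["commands"]}

```bash
mkdir -p pics
cat > h.py <<'E'
import numpy as np, cv2
from bench import arm, snapshot, camera_model
def cloud(name):
    s=arm.read_state(); im,d=snapshot(name); m=camera_model(name)
    v,u=np.mgrid[:384,:512]
    P=np.stack([(u-m['cx'])/m['fx']*d,(v-m['cy'])/m['fy']*d,d],-1)
    if 'R' in m: W=(P-np.array(m['t']))@np.array(m['R'])
    else:
        from scipy.spatial.transform import Rotation as R
        T=np.array(m['T_tool_cam']); w,x,y,z=s['tcp_rot']
        W=(P@T[:3,:3].T+T[:3,3])@R.from_quat([x,y,z,w]).as_matrix().T+np.array(s['ee_pos'])
    W[d==0]=np.nan
    return im,d,W
E
python3 - <<'E'
from h import *
im,d,W=cloud('top'); np.savez('top.npz',im=im,W=W)
im2,d2,W2=cloud('scene'); np.savez('scene.npz',im=im2,W=W2)
cv2.imwrite('pics/a.png',cv2.resize(im[:,:,::-1],(800,600)))
cv2.imwrite('pics/b.png',cv2.resize(im2[:,:,::-1],(800,600)))
print(arm.read_state())
print(W[192,256],W[10,10],W[10,500],W[370,10])
E
```

```text
{'clock': 0.1, 'q': array([ 1.22437936e+00,  3.51207683e-01,  1.65234934e+00, -2.25645526e-05,
        1.13911183e+00, -8.46100823e-02]), 'joint_velocities': array([ 0.00041614, -0.00170391, -0.00152475, -0.00026899, -0.00085465,
        0.00019609]), 'tau': array([ 1.48960935e-03, -5.06834579e+01, -2.91874963e+01, -4.97595659e-05,
        2.62596317e-03, -7.79218823e-06]), 'ee_pos': array([0.14223906, 0.53098124, 0.23080247]), 'tcp_rot': array([-1.05064643e-04,  1.30525206e-01,  9.91444845e-01, -5.27843580e-04]), 'wrist_force': array([ 0.05879123, -0.02113503,  0.40051009]), 'torque': array([-0.05438512,  0.02631763,  0.02676265]), 'grasp_force': 0.0, 'grip_width': 1.0000723172511614}
[ 0.53911812 -0.21830252  0.00563291] [0.9559521  0.32770797 0.12458062] [ 0.83004988 -0.69083826  0.23532857] [-0.06149654  0.91004562 -0.8986112 ]
```

View pics/a.png

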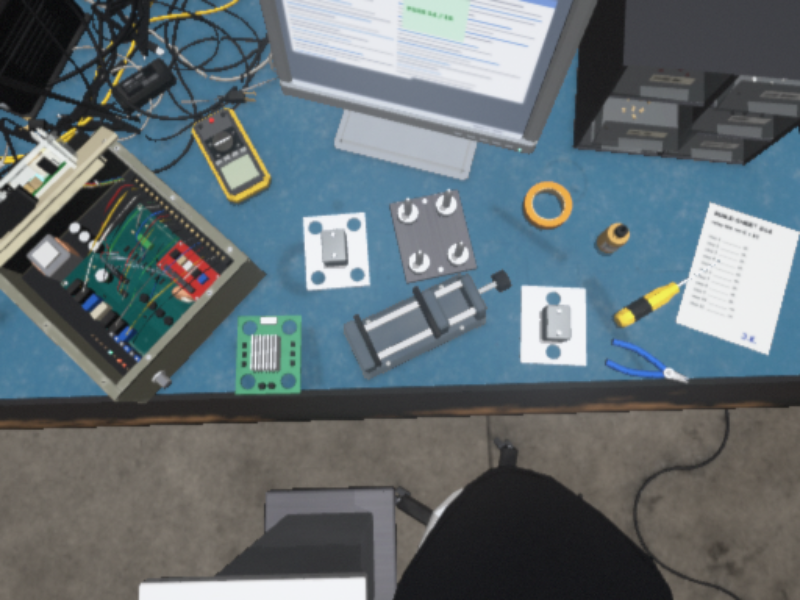

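View pics/b.png

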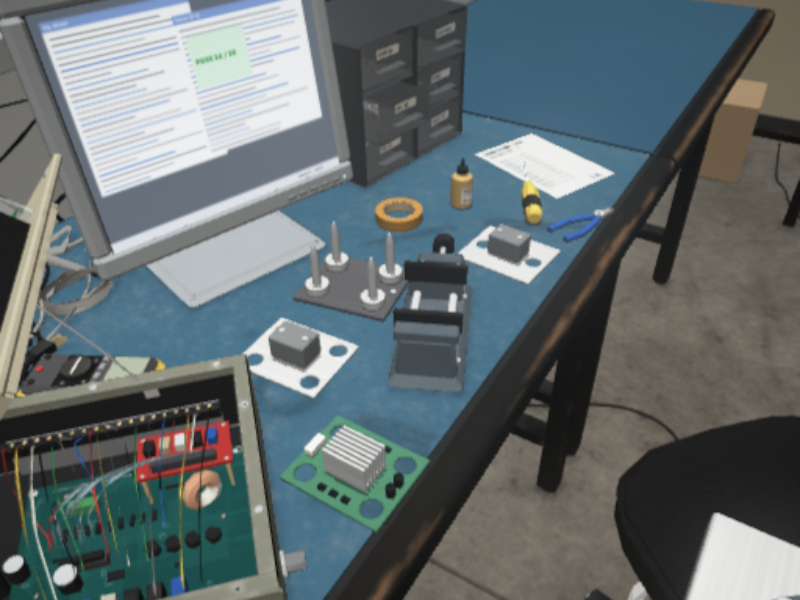

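The top view (800x600) shows the board at (268,355), the four-hole cover at (336,251), the base at (432,235) and the two-hole spare at (553,325). The vise lies just below the base. The scene view agrees with this.

```bash
cat >> h.py <<'E'
def rect(W,mask,zlo,zhi):
    m=mask&(W[...,2]>zlo)&(W[...,2]<zhi)
    m=cv2.morphologyEx(m.astype(np.uint8),cv2.MORPH_OPEN,np.ones((3,3)))
    n,l,st,_=cv2.connectedComponentsWithStats(m)
    m=l==1+np.argmax(st[1:,4])
    p=W[m]; (c,s,a)=cv2.minAreaRect((p[:,:2]*1000).astype(np.float32))
    if s[0]<s[1]: s=s[::-1]; a+=90
    a=(a+90)%180-90
    return np.round(c,1),np.round(s,1),round(a,2),np.round(np.median(p[:,2])*1000,1),len(p)
def near(W,x,y,r): return np.hypot(W[...,0]-x,W[...,1]-y)<r
E
python3 - <<'E'
from h import *
for f in('top','scene'):
    D=np.load(f+'.npz');im,W=D['im'],D['W']
    if f=='top':
        c={n:W[int(y/1.5625),int(x/1.5625)] for n,(x,y) in dict(board=(268,355),cover=(336,251),base=(432,235),spare=(553,325)).items()}
    print(f)
    for n,p in c.items():
        k=near(W,p[0],p[1],.085)
        print(n,p.round(3))
        if n!='base': print('  block',rect(W,k,.028,.05))
        print('  plate',rect(W,k,.0035,.06) )
    k=near(W,c['base'][0],c['base'][1],.09)&(W[...,2]>.045)&(W[...,2]<.085)
    n,l,st,_=cv2.connectedComponentsWithStats(k.astype(np.uint8))
    for i in range(1,n):
        q=W[l==i]
        print(' post',len(q),(np.nanmean(q,0)*1000).round(1), q[:,2].max().round(3))
E
```

```text
top
board [ 0.46  -0.026  0.036]
  block (array([456.6, -32.2]), array([32. , 10.7]), 13.77, np.float64(35.2), 56)
  plate (array([461.2, -20.4]), array([109.1,  93. ]), -37.26, np.float64(8.5), 1026)
cover [ 0.611 -0.126  0.039]
  block (array([ 621. , -122.2]), array([51.5, 35.1]), -0.11, np.float64(36.7), 327)
  plate (array([ 625.2, -115.2]), array([79.3, 75.8]), -29.7, np.float64(33.9), 616)
base [ 0.639 -0.269  0.011]
  plate (array([ 640.1, -270.5]), array([132.3, 110.7]), 10.44, np.float64(8.2), 2278)
spare [ 0.489 -0.434  0.039]
  block (array([ 495.4, -443.7]), array([50.2, 34.3]), -4.96, np.float64(36.3), 355)
  plate (array([ 497.8, -457.6]), array([68.6, 62.1]), -86.08, np.float64(35.1), 530)
 post 35 [ 681.1 -291.6   64.5] 0.079
 post 34 [ 670.5 -234.    64.5] 0.079
 post 31 [ 602.8 -306.    64.6] 0.078
 post 33 [ 592.2 -247.5   65.2] 0.078
 post 18 [ 559.5 -306.8   54.6] 0.059
 post 1 [ 551.1 -288.9   50.9] 0.051
scene
board [ 0.46  -0.026  0.036]
  block (array([464.2, -20.6]), array([51.1, 37.7]), -1.45, np.float64(36.1), 744)
  plate (array([465.9, -21.8]), array([120.6, 100. ]), -0.56, np.float64(6.4), 3304)
cover [ 0.611 -0.126  0.039]
  block (array([ 618.5, -123.1]), array([49.5, 38.4]), 2.98, np.float64(36.8), 451)
  plate (array([ 620.2, -123.9]), array([120.9, 100.5]), 2.2, np.float64(6.1), 1873)
base [ 0.639 -0.269  0.011]
  plate (array([ 639.9, -274.2]), array([136.9, 125.6]), 15.18, np.float64(9.3), 2158)
spare [ 0.489 -0.434  0.039]
  block (array([ 493.8, -445.7]), array([50.1, 39. ]), -3.96, np.float64(36.7), 286)
  plate (array([ 495.8, -450. ]), array([120.9, 109. ]), -5.12, np.float64(6.3), 1266)
 post 73 [ 681.4 -291.6   61.5] 0.079
 post 76 [ 602.7 -305.6   61. ] 0.079
 post 82 [ 670.7 -232.9   60.9] 0.078
 post 12 [ 560.6 -310.1   55.9] 0.06
 post 83 [ 592.1 -246.8   61.4] 0.079
```

>>> move_arm([
  {"delta_pos": [10,-17,0],"twist": [0,0,0.015],"fingers": 1},
  {"delta_pos": [21,-36,0],"twist": [0,0,0.015],"fingers": 1},
  {"delta_pos": [21,-36,0],"twist": [0,0,0.015],"fingers": 1},
  {"delta_pos": [21,-36,0],"twist": [0,0,0.015],"fingers": 1},
  {"delta_pos": [21,-36,0],"twist": [0,0,0.015],"fingers": 1},
  {"delta_pos": [21,-36,0],"twist": [0,0,0.015],"fingers": 1},
  {"delta_pos": [21,-36,0],"twist": [0,0,0.015],"fingers": 1},
  {"delta_pos": [21,-36,0],"twist": [0,0,0.015],"fingers": 1},
])

```text
clock: 0.9
ee_pos: [0.2997, 0.2607, 0.2312]
tcp_rot: [-0.0, 0.07, 0.998, -0.0]
wrist_force: [1.0, 1.1, -0.0]
grip_width: 0.999
grasp_force: 0.0
```

>>> move_arm([
  {"delta_pos": [21,-36,0],"twist": [0,0,0.015],"fingers": 1},
  {"delta_pos": [21,-36,0],"twist": [0,0,0.015],"fingers": 1},
  {"delta_pos": [21,-36,0],"twist": [0,0,0.015],"fingers": 1},
  {"delta_pos": [21,-36,0],"twist": [0,0,0.015],"fingers": 1},
  {"delta_pos": [21,-36,0],"twist": [0,0,0.015],"fingers": 1},
  {"delta_pos": [21,-36,0],"twist": [0,0,0.015],"fingers": 1},
  {"delta_pos": [21,-36,0],"twist": [0,0,0.015],"fingers": 1},
  {"delta_pos": [12,-28,0],"twist": [0,0,0.015],"fingers": 1},
])

```text
clock: 1.7
ee_pos: [0.4592, -0.0199, 0.2311]
tcp_rot: [0.0, 0.011, 1.0, -0.0]
wrist_force: [-0.0, -0.6, 0.3]
grip_width: 1.0
grasp_force: 0.0
```

Run:
```python
from h import *
im,d,W=cloud('wrist'); np.savez('w1.npz',im=im,W=W)
cv2.imwrite('pics/w1.png',im[:,:,::-1])
s=arm.read_state();print(s['clock'],s['ee_pos'],s['tcp_rot'],camera_model('wrist'))
k=near(W,.465,-.021,.09)
print(rect(W,k,.028,.05),rect(W,k,.0035,.06))
```

```text
1.75 [ 0.46035215 -0.0223879   0.23110796] [ 3.27763782e-04  1.10353723e-02  9.99938851e-01 -6.38804335e-04] {'fx': 298.22705644704644, 'fy': 298.22705644704644, 'cx': 254.4485054916213, 'cy': 191.99042725688184, 'T_tool_cam': array([[ 6.78694632e-04, -9.52077101e-01, -3.05857375e-01,
         7.69965529e-02],
       [ 9.99999743e-01,  5.75529353e-04,  4.27474211e-04,
         1.10713856e-04],
       [-2.30958510e-04, -3.05857587e-01,  9.52077246e-01,
        -1.42905533e-01],
       [ 0.00000000e+00,  0.00000000e+00,  0.00000000e+00,
         1.00000000e+00]])}
(array([522.8,  41.6]), array([56.8,  1.5]), -42.74, np.float64(39.3), 321) (array([465.6, -20.5]), array([116.4,  96.1]), -0.8, np.float64(5.6), 5795)
```

View pics/w1.png

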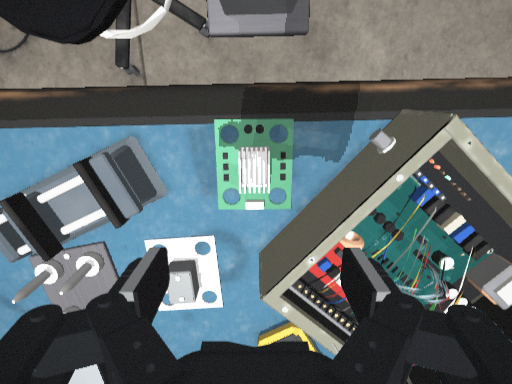

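The wrist view shows the board centred at (254,165), with the case wall to its right and the cover at (183,272). The measured board is 116.4 x 96.1 mm at (465.6,-20.5), yaw -0.8°, which matches its given size. I'll check clearance to the case before going down.

Run:
```python
from h import *
for f in('w1','top','scene'):
    W=np.load(f+'.npz')['W']
    m=(W[...,2]>.06)&(W[...,2]<.15)&(W[...,0]>.38)&(W[...,0]<.57)&(W[...,1]>-.1)&(W[...,1]<.2)
    P=W[m]
    for x in(.41,.43,.45,.47,.49,.51,.53):
        q=P[abs(P[:,0]-x)<.01]
        print(f,x,q[:,1].min().round(3) if len(q) else None,end=' ')
    print()
W=np.load('w1.npz')['W'];k=near(W,.62,-.123,.085);print(rect(W,k,.0035,.06))
```

```text
w1 0.41 0.109 w1 0.43 0.102 w1 0.45 0.099 w1 0.47 0.081 w1 0.49 0.062 w1 0.51 0.043 w1 0.53 0.025 
top 0.41 0.112 top 0.43 0.103 top 0.45 0.1 top 0.47 0.081 top 0.49 0.063 top 0.51 0.044 top 0.53 0.026 
scene 0.41 0.109 scene 0.43 0.104 scene 0.45 0.098 scene 0.47 0.08 scene 0.49 0.062 scene 0.51 0.043 scene 0.53 0.024 
(array([ 621.4, -122. ]), array([117.7,  95.9]), 3.0, np.float64(5.5), 3414)
```

>>> move_arm([
  {"delta_pos": [3,0,-15],"twist": [0,0,0.008],"fingers": 1},
  {"delta_pos": [2,0,-30],"twist": [0,0,0],"fingers": 1},
  {"delta_pos": [0,0,-30],"twist": [0,0,0],"fingers": 1},
  {"delta_pos": [0,0,-30],"twist": [0,0,0],"fingers": 1},
  {"delta_pos": [0,0,-30],"twist": [0,0,0],"fingers": 1},
  {"delta_pos": [0,0,-20],"twist": [0,0,0],"fingers": 1},
  {"delta_pos": [0,0,-10],"twist": [0,0,0],"fingers": 1},
  {"delta_pos": [0,0,0],"twist": [0,0,0],"fingers": 1},
])

```text
clock: 2.55
ee_pos: [0.4627, -0.0176, 0.0654]
tcp_rot: [-0.001, 0.007, 1.0, 0.0]
wrist_force: [0.5, -0.7, -0.3]
grip_width: 1.0
grasp_force: 0.0
```

Run:
```python
from h import *
im,d,W=cloud('wrist')
for i in range(2):
  s=arm.read_state();print(s['clock'],s['ee_pos'],s['tcp_rot'],s['wrist_force'])
  if i==0: snapshot('top')
k=near(W,.465,-.021,.09)
print(rect(W,k&(abs(W[...,1]+.02)<.03),.028,.05),rect(W,k,.0035,.02))
```

```text
2.6 [ 0.46334417 -0.01772915  0.06638992] [-2.54155163e-04  6.87350107e-03  9.99976345e-01  2.17850925e-05] [1.24574503 0.12607187 0.72807096]
2.65 [ 0.46371004 -0.01777045  0.06693992] [ 3.55597757e-04  6.88273120e-03  9.99976249e-01 -4.68720835e-05] [ 0.32094054  1.28554899 -0.51561563]
(array([464.2, -37.4]), array([48. ,  2.7]), -0.7, np.float64(36.9), 367) (array([467.1, -20.5]), array([119. ,  96.9]), -0.83, np.float64(5.4), 14091)
```

>>> move_arm([
  {"delta_pos": [3,-2.5,-15],"twist": [0,0,0],"fingers": 1},
  {"delta_pos": [0,0,-18],"twist": [0,0,0],"fingers": 1},
  {"delta_pos": [0,0,-16],"twist": [0,0,0],"fingers": 1},
  {"delta_pos": [0,0,-8],"twist": [0,0,0],"fingers": 1},
  {"delta_pos": [0,0,0],"twist": [0,0,0],"fingers": 0.3},
  {"delta_pos": [0,0,0],"twist": [0,0,0],"fingers": 0.2},
  {"delta_pos": [0,0,0],"twist": [0,0,0],"fingers": 0.1},
  {"delta_pos": [0,0,0],"twist": [0,0,0],"fingers": 0},
])

```text
clock: 3.45
ee_pos: [0.4668, -0.0203, 0.0103]
tcp_rot: [0.001, 0.007, 1.0, -0.0]
wrist_force: [-0.9, -0.6, 7.0]
grip_width: 0.406
grasp_force: 60.5
```

>>> move_arm([
  {"delta_pos": [0,0,0],"twist": [0,0,0],"fingers": 0},
  {"delta_pos": [0,0,0],"twist": [0,0,0],"fingers": 0},
  {"delta_pos": [0,0,0],"twist": [0,0,0],"fingers": 0},
  {"delta_pos": [0,0,0],"twist": [0,0,0],"fingers": 0},
  {"delta_pos": [0,0,0],"twist": [0,0,0],"fingers": 0},
  {"delta_pos": [0,0,0],"twist": [0,0,0],"fingers": 0},
  {"delta_pos": [0,0,0],"twist": [0,0,0],"fingers": 0},
  {"delta_pos": [0,0,0],"twist": [0,0,0],"fingers": 0},
])

```text
clock: 4.25
ee_pos: [0.4669, -0.0203, 0.0103]
tcp_rot: [0.001, 0.007, 1.0, -0.0]
wrist_force: [-1.5, 0.7, 9.0]
grip_width: 0.412
grasp_force: 60.9
```

>>> move_arm([
  {"delta_pos": [0,0,5],"twist": [0,0,0],"fingers": 0},
  {"delta_pos": [0,0,15],"twist": [0,0,0],"fingers": 0},
  {"delta_pos": [0,0,25],"twist": [0,0,0],"fingers": 0},
  {"delta_pos": [0,0,30],"twist": [0,0,0],"fingers": 0},
  {"delta_pos": [0,0,30],"twist": [0,0,0],"fingers": 0},
  {"delta_pos": [0,0,30],"twist": [0,0,0],"fingers": 0},
  {"delta_pos": [0,0,20],"twist": [0,0,0],"fingers": 0},
  {"delta_pos": [0,0,10],"twist": [0,0,0],"fingers": 0},
])

```text
clock: 5.05
ee_pos: [0.4667, -0.0203, 0.1763]
tcp_rot: [0.001, 0.007, 1.0, -0.0]
wrist_force: [0.1, 0.6, -3.1]
grip_width: 0.41
grasp_force: 60.1
```

Run:
```python
from h import *
im,d,W=cloud('wrist'); np.savez('w2.npz',im=im,W=W)
s=arm.read_state();print(s['clock'],s['ee_pos'],s['tcp_rot'],s['wrist_force'],s['grip_width'])
p=s['ee_pos']
k=near(W,p[0],p[1],.09)
for a,b in((-.02,.02),): print(rect(W,k,p[2]+a,p[2]+b))
for f in('top','scene'):
    W=np.load(f+'.npz')['W']
    for lo,hi in((.07,.085),(.017,.025)):
        Q=W[near(W,.637,-.27,.085)&(W[...,2]>lo)&(W[...,2]<hi)]
        c,si=np.cos(np.radians(10.4)),np.sin(np.radians(10.4))
        R=np.array([[c,-si],[si,c]])
        for sx,sy in((1,1),(1,-1),(-1,1),(-1,-1)):
            e=np.array([.637,-.27])+R@[sx*.04,sy*.03]
            q=Q[np.hypot(*(Q[:,:2]-e).T)<.022]
            if len(q): print(f,lo,len(q),(q[:,:2].mean(0)*1000).round(1),((q[:,:2].max(0)+q[:,:2].min(0))*500).round(1))
```

```text
5.1 [ 0.46702263 -0.0203315   0.17669671] [ 1.58940223e-03  6.86351932e-03  9.99975155e-01 -2.35761950e-04] [ 1.5570677  -0.40573529 -0.02954762] 0.4116507115748337
(array([465.9, -20. ]), array([116.7,  96.9]), -0.68, np.float64(171.5), 21655)
top 0.07 11 [ 672.1 -233.7] [ 671.8 -233.4]
top 0.07 12 [ 682.7 -292.1] [ 682.7 -292.3]
top 0.07 13 [ 593.5 -248.3] [ 593.8 -248.6]
top 0.07 10 [ 604.3 -307. ] [ 604.3 -306.5]
top 0.017 96 [ 670.2 -233. ] [ 672.5 -234.3]
top 0.017 91 [ 681.7 -291.4] [ 683.2 -292.2]
top 0.017 93 [ 592. -248.] [ 592.8 -248.3]
top 0.017 97 [ 602.9 -306.2] [ 605.3 -306.4]
scene 0.07 16 [ 671.7 -234.1] [ 672.2 -234.3]
scene 0.07 17 [ 682.3 -292.7] [ 682.3 -292.6]
scene 0.07 19 [ 593.  -247.9] [ 593.8 -247.6]
scene 0.07 19 [ 603.2 -306.9] [ 603.1 -307.9]
scene 0.017 105 [ 670. -232.] [ 672.3 -235.5]
scene 0.017 98 [ 680.6 -290.7] [ 682.7 -293.7]
scene 0.017 112 [ 591.7 -245.9] [ 593.7 -248.9]
scene 0.017 98 [ 602.3 -304.8] [ 604.1 -306.8]
```

>>> move_arm([
  {"delta_pos": [8,-12,0],"twist": [0,0,0.015],"fingers": 0},
  {"delta_pos": [14,-20,0],"twist": [0,0,0.015],"fingers": 0},
  {"delta_pos": [14,-20,0],"twist": [0,0,0.015],"fingers": 0},
  {"delta_pos": [14,-20,0],"twist": [0,0,0.015],"fingers": 0},
  {"delta_pos": [14,-20,0],"twist": [0,0,0.015],"fingers": 0},
  {"delta_pos": [14,-20,0],"twist": [0,0,0.015],"fingers": 0},
  {"delta_pos": [14,-20,0],"twist": [0,0,0.015],"fingers": 0},
  {"delta_pos": [14,-20,0],"twist": [0,0,0.015],"fingers": 0},
])

```text
clock: 5.9
ee_pos: [0.5722, -0.1729, 0.1728]
tcp_rot: [-0.001, -0.053, 0.999, 0.0]
wrist_force: [-0.1, 0.6, -2.4]
grip_width: 0.413
grasp_force: 60.2
```

>>> move_arm([
  {"delta_pos": [14,-20,0],"twist": [0,0,0.015],"fingers": 0},
  {"delta_pos": [14,-20,0],"twist": [0,0,0.015],"fingers": 0},
  {"delta_pos": [14,-20,0],"twist": [0,0,0.015],"fingers": 0},
  {"delta_pos": [14,-20,0],"twist": [0,0,0.015],"fingers": 0},
  {"delta_pos": [7,-12,0],"twist": [0,0,0.015],"fingers": 0},
  {"delta_pos": [3,-6,0],"twist": [0,0,0],"fingers": 0},
  {"delta_pos": [0,0,0],"twist": [0,0,0],"fingers": 0},
  {"delta_pos": [0,0,0],"twist": [0,0,0],"fingers": 0},
])

```text
clock: 6.7
ee_pos: [0.6379, -0.2696, 0.1736]
tcp_rot: [-0.001, -0.09, 0.996, 0.0]
wrist_force: [-1.2, 0.2, -1.9]
grip_width: 0.411
grasp_force: 60.3
```

Run:
```python
from h import *
im,d,W=cloud('wrist'); np.savez('w3.npz',im=im,W=W)
s=arm.read_state();print(s['clock'],s['ee_pos'],s['tcp_rot'],s['wrist_force'],s['grip_width'])
cv2.imwrite('pics/w3.png',im[:,:,::-1])
p=s['ee_pos']
k=near(W,p[0],p[1],.09)
print(rect(W,k,p[2]-.02,p[2]+.02))
```

```text
6.75 [ 0.63793304 -0.26954239  0.17394416] [-3.46080155e-04 -9.05373470e-02  9.95892968e-01  2.57229587e-04] [ 0.42679723  0.45560995 -2.28312493] 0.41063298687462757
(array([ 636.9, -269.8]), array([116.6,  96.7]), 10.6, np.float64(168.9), 21611)
```

View pics/w3.png

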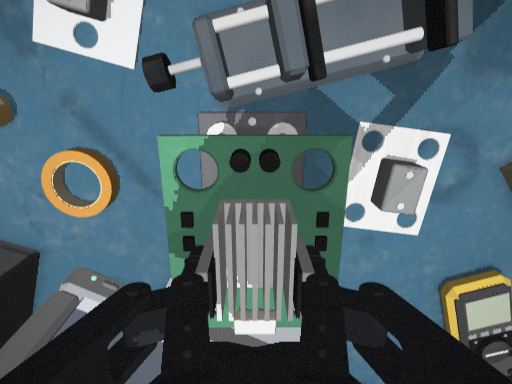

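The wrist view shows the held board level over the base. The left collar at (220,130) and right collar at (283,130) peek out ahead of it, and the vise is clear at the top. The board is about 1.3 mm off target, so I'll correct that and lower it.

>>> move_arm([
  {"delta_pos": [1.3,-0.5,-8],"twist": [0,0,0],"fingers": 0},
  {"delta_pos": [0,0,-16],"twist": [0,0,0],"fingers": 0},
  {"delta_pos": [0,0,-18],"twist": [0,0,0],"fingers": 0},
  {"delta_pos": [0,0,-18],"twist": [0,0,0],"fingers": 0},
  {"delta_pos": [0,0,-8],"twist": [0,0,0],"fingers": 0},
  {"delta_pos": [0,0,-2],"twist": [0,0,0],"fingers": 0},
  {"delta_pos": [0,0,0],"twist": [0,0,0],"fingers": 0},
  {"delta_pos": [0,0,0],"twist": [0,0,0],"fingers": 0},
])

```text
clock: 7.55
ee_pos: [0.64, -0.2709, 0.1051]
tcp_rot: [0.001, -0.091, 0.996, -0.0]
wrist_force: [0.9, 0.9, -1.4]
grip_width: 0.41
grasp_force: 60.3
```

Run:
```python
from h import *
im,d,W=cloud('wrist'); np.savez('w4.npz',im=im,W=W)
s=arm.read_state();print(s['clock'],s['ee_pos'],s['tcp_rot'],s['wrist_force'],s['grip_width'])
cv2.imwrite('pics/w4.png',im[:,:,::-1])
p=s['ee_pos']
k=near(W,p[0],p[1],.09)
print(rect(W,k,p[2]-.02,p[2]+.02))
```

```text
7.6 [ 0.6400197  -0.27091217  0.10518911] [ 6.02899898e-04 -9.04960090e-02  9.95896561e-01 -3.86481629e-04] [-0.28951952 -0.21154147 -1.2074422 ] 0.41112680396015133
(array([ 639.3, -271.2]), array([116.7,  96.7]), 10.48, np.float64(100.3), 21579)
```

View pics/w4.png

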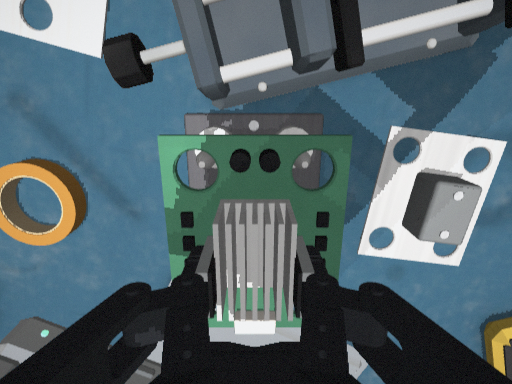

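The holes sit over the posts with the board about 1.2 mm off centre, and the clearance is 5 mm. Going down.

>>> move_arm([
  {"delta_pos": [-1,0.7,-6],"twist": [0,0,0],"fingers": 0},
  {"delta_pos": [0,0,-10],"twist": [0,0,0],"fingers": 0},
  {"delta_pos": [0,0,-12],"twist": [0,0,0],"fingers": 0},
  {"delta_pos": [0,0,-12],"twist": [0,0,0],"fingers": 0},
  {"delta_pos": [0,0,-12],"twist": [0,0,0],"fingers": 0},
  {"delta_pos": [0,0,-10],"twist": [0,0,0],"fingers": 0},
  {"delta_pos": [0,0,-5],"twist": [0,0,0],"fingers": 0},
  {"delta_pos": [0,0,0],"twist": [0,0,0],"fingers": 0},
])

```text
clock: 8.4
ee_pos: [0.6383, -0.2699, 0.0363]
tcp_rot: [-0.001, -0.09, 0.996, 0.0]
wrist_force: [-0.9, -0.4, -1.9]
grip_width: 0.41
grasp_force: 60.3
```

>>> move_arm([
  {"delta_pos": [0,0,-2],"twist": [0,0,0],"fingers": 0},
  {"delta_pos": [0,0,-2],"twist": [0,0,0],"fingers": 0},
  {"delta_pos": [0,0,-1],"twist": [0,0,0],"fingers": 0},
  {"delta_pos": [0,0,-1],"twist": [0,0,0],"fingers": 0},
  {"delta_pos": [0,0,0],"twist": [0,0,0],"fingers": 0},
  {"delta_pos": [0,0,0],"twist": [0,0,0],"fingers": 0},
  {"delta_pos": [0,0,0],"twist": [0,0,0],"fingers": 0},
  {"delta_pos": [0,0,0],"twist": [0,0,0],"fingers": 0},
])

```text
clock: 9.2
ee_pos: [0.6387, -0.27, 0.0314]
tcp_rot: [0.0, -0.091, 0.996, -0.0]
wrist_force: [-1.3, 1.4, -1.0]
grip_width: 0.412
grasp_force: 60.3
```

Run:
```python
from h import *
im,d,W=cloud('wrist')
s=arm.read_state();print(s['clock'],s['ee_pos'],s['tcp_rot'],s['wrist_force'],s['torque'],s['grip_width'])
p=s['ee_pos']
k=near(W,p[0],p[1],.09)
print(rect(W,k,p[2]-.02,p[2]+.02))
```

```text
9.25 [ 0.63866742 -0.27005364  0.03137904] [ 5.23550045e-05 -9.04830568e-02  9.95897993e-01 -3.95834159e-05] [-0.05251085  0.59929215 -1.87495782] [ 0.02127405 -0.00557874  0.06184299] 0.4107050128515795
(array([ 637.7, -270.3]), array([116.3,  96.8]), 10.39, np.float64(26.6), 22113)
```

>>> move_arm([
  {"delta_pos": [0,0,-0.7],"twist": [0,0,0],"fingers": 0},
  {"delta_pos": [0,0,-0.7],"twist": [0,0,0],"fingers": 0},
  {"delta_pos": [0,0,-0.5],"twist": [0,0,0],"fingers": 0},
  {"delta_pos": [0,0,0],"twist": [0,0,0],"fingers": 0},
  {"delta_pos": [0,0,0],"twist": [0,0,0],"fingers": 0},
  {"delta_pos": [0,0,0],"twist": [0,0,0],"fingers": 0},
  {"delta_pos": [0,0,0],"twist": [0,0,0],"fingers": 0},
  {"delta_pos": [0,0,0],"twist": [0,0,0],"fingers": 0},
])

```text
clock: 10.05
ee_pos: [0.6387, -0.2701, 0.0304]
tcp_rot: [0.0, -0.09, 0.996, -0.0]
wrist_force: [-4.9, 1.6, 6.4]
grip_width: 0.411
grasp_force: 61.5
```

>>> move_arm([
  {"delta_pos": [0,0,0],"twist": [0,0,0],"fingers": 0.5},
  {"delta_pos": [0,0,0],"twist": [0,0,0],"fingers": 0.7},
  {"delta_pos": [0,0,0],"twist": [0,0,0],"fingers": 1},
  {"delta_pos": [0,0,0],"twist": [0,0,0],"fingers": 1},
  {"delta_pos": [0,0,0],"twist": [0,0,0],"fingers": 1},
  {"delta_pos": [0,0,0],"twist": [0,0,0],"fingers": 1},
  {"delta_pos": [0,0,10],"twist": [0,0,0],"fingers": 1},
  {"delta_pos": [0,0,20],"twist": [0,0,0],"fingers": 1},
])

```text
clock: 10.85
ee_pos: [0.6379, -0.2697, 0.0588]
tcp_rot: [-0.001, -0.09, 0.996, 0.001]
wrist_force: [0.6, 0.3, -0.2]
grip_width: 1.003
grasp_force: 0.0
```

>>> move_arm([
  {"delta_pos": [0,0,25],"twist": [0,0,0],"fingers": 1},
  {"delta_pos": [0,0,30],"twist": [0,0,0],"fingers": 1},
  {"delta_pos": [0,0,30],"twist": [0,0,0],"fingers": 1},
  {"delta_pos": [0,0,30],"twist": [0,0,0],"fingers": 1},
  {"delta_pos": [-10,20,20],"twist": [0,0,0],"fingers": 1},
  {"delta_pos": [-10,20,10],"twist": [0,0,0],"fingers": 1},
  {"delta_pos": [-10,20,0],"twist": [0,0,0],"fingers": 1},
  {"delta_pos": [-10,20,0],"twist": [0,0,0],"fingers": 1},
])

```text
clock: 11.65
ee_pos: [0.5983, -0.1894, 0.2057]
tcp_rot: [0.001, -0.09, 0.996, -0.0]
wrist_force: [1.0, -0.1, -0.1]
grip_width: 0.999
grasp_force: 0.0
```

Run:
```python
from h import *
im,d,W=cloud('wrist'); np.savez('w5.npz',im=im,W=W)
cv2.imwrite('pics/w5.png',im[:,:,::-1])
s=arm.read_state();print(s['clock'],s['ee_pos'],s['tcp_rot'],s['grip_width'])
hsv=cv2.cvtColor(im,cv2.COLOR_RGB2HSV)
g=(hsv[...,0]>50)&(hsv[...,0]<85)&(hsv[...,1]>90)
print('board',rect(W,near(W,.638,-.27,.09)&g,.01,.045))
print('cover',rect(W,near(W,.621,-.123,.085),.0035,.06),rect(W,near(W,.621,-.123,.05),.028,.05))
```

```text
11.7 [ 0.59716875 -0.18669679  0.20545597] [ 3.08033555e-05 -9.10676016e-02  9.95844641e-01  3.77595702e-04] 1.000912405767341
board (array([ 637.5, -270.3]), array([115.6,  96.3]), 10.56, np.float64(25.1), 3735)
cover (array([ 621.5, -122.3]), array([116.9,  97. ]), 2.96, np.float64(5.5), 6199) (array([ 621.1, -122.9]), array([50.1, 36.3]), 2.91, np.float64(37.0), 1418)
```

View pics/w5.png

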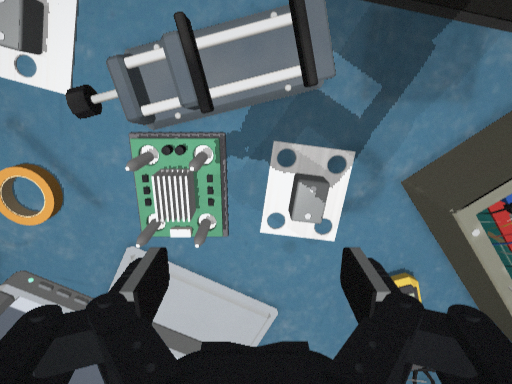

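The wrist view shows the board seated on the base, with all four posts coming up through its corner holes at (150,153), (203,155), (153,223) and (207,222). Its top is at 25.1 mm, as expected. The cover is at (621.4,-122.5), yaw 2.95°.

>>> move_arm([
  {"delta_pos": [4,12,0],"twist": [0,0,-0.021],"fingers": 1},
  {"delta_pos": [4,12,0],"twist": [0,0,-0.022],"fingers": 1},
  {"delta_pos": [4,12,-10],"twist": [0,0,-0.022],"fingers": 1},
  {"delta_pos": [4,12,-25],"twist": [0,0,-0.022],"fingers": 1},
  {"delta_pos": [4,12,-30],"twist": [0,0,-0.022],"fingers": 1},
  {"delta_pos": [3,7.5,-30],"twist": [0,0,-0.022],"fingers": 1},
  {"delta_pos": [0,0,-25],"twist": [0,0,0],"fingers": 1},
  {"delta_pos": [0,0,-15],"twist": [0,0,0],"fingers": 1},
])

```text
clock: 12.5
ee_pos: [0.6211, -0.1222, 0.068]
tcp_rot: [-0.001, -0.025, 1.0, 0.0]
wrist_force: [0.4, -0.1, 0.3]
grip_width: 1.001
grasp_force: 0.0
```

Run:
```python
from h import *
im,d,W=cloud('wrist')
im,d,W=cloud('wrist')
s=arm.read_state();print(s['clock'],s['ee_pos'],s['tcp_rot'],s['grip_width'])
print('cover',rect(W,near(W,.621,-.123,.085),.0035,.02))
```

```text
12.6 [ 0.6208137  -0.12248992  0.06803747] [-1.30986961e-03 -2.50675578e-02  9.99684824e-01  3.92177461e-04] 1.0021447032666813
cover (array([ 622. , -122.7]), array([116.1,  96.7]), 2.79, np.float64(5.2), 12531)
```

>>> move_arm([
  {"delta_pos": [1,0,-15],"twist": [0,0,0],"fingers": 1},
  {"delta_pos": [0,0,-20],"twist": [0,0,0],"fingers": 1},
  {"delta_pos": [0,0,-16],"twist": [0,0,0],"fingers": 1},
  {"delta_pos": [0,0,-8],"twist": [0,0,0],"fingers": 1},
  {"delta_pos": [0,0,0],"twist": [0,0,0],"fingers": 0.3},
  {"delta_pos": [0,0,0],"twist": [0,0,0],"fingers": 0.2},
  {"delta_pos": [0,0,0],"twist": [0,0,0],"fingers": 0.1},
  {"delta_pos": [0,0,0],"twist": [0,0,0],"fingers": 0},
])

```text
clock: 13.4
ee_pos: [0.6233, -0.1228, 0.0115]
tcp_rot: [0.001, -0.025, 1.0, -0.0]
wrist_force: [0.9, -0.5, -1.3]
grip_width: 0.407
grasp_force: 60.9
```

>>> move_arm([
  {"delta_pos": [0,0,0],"twist": [0,0,0],"fingers": 0},
  {"delta_pos": [0,0,0],"twist": [0,0,0],"fingers": 0},
  {"delta_pos": [0,0,0],"twist": [0,0,0],"fingers": 0},
  {"delta_pos": [0,0,0],"twist": [0,0,0],"fingers": 0},
  {"delta_pos": [0,0,0],"twist": [0,0,0],"fingers": 0},
  {"delta_pos": [0,0,0],"twist": [0,0,0],"fingers": 0},
  {"delta_pos": [0,0,0],"twist": [0,0,0],"fingers": 0},
  {"delta_pos": [0,0,0],"twist": [0,0,0],"fingers": 0},
])

```text
clock: 14.2
ee_pos: [0.6233, -0.1228, 0.0115]
tcp_rot: [0.001, -0.025, 1.0, -0.0]
wrist_force: [-1.4, -1.2, 6.5]
grip_width: 0.412
grasp_force: 62.0
```

>>> move_arm([
  {"delta_pos": [0,0,5],"twist": [0,0,0],"fingers": 0},
  {"delta_pos": [0,0,15],"twist": [0,0,0],"fingers": 0},
  {"delta_pos": [0,0,25],"twist": [0,0,0],"fingers": 0},
  {"delta_pos": [0,0,30],"twist": [0,0,0],"fingers": 0},
  {"delta_pos": [0,0,30],"twist": [0,0,0],"fingers": 0},
  {"delta_pos": [0,0,30],"twist": [0,0,0],"fingers": 0},
  {"delta_pos": [0,0,20],"twist": [0,0,0],"fingers": 0},
  {"delta_pos": [0,0,10],"twist": [0,0,0],"fingers": 0},
])

```text
clock: 15.0
ee_pos: [0.6232, -0.1226, 0.1784]
tcp_rot: [0.002, -0.025, 1.0, -0.0]
wrist_force: [0.5, -0.4, -1.9]
grip_width: 0.409
grasp_force: 61.0
```

>>> move_arm([
  {"delta_pos": [2,-14,0],"twist": [0,0,0.016],"fingers": 0},
  {"delta_pos": [2,-20,0],"twist": [0,0,0.02],"fingers": 0},
  {"delta_pos": [2,-20,0],"twist": [0,0,0.02],"fingers": 0},
  {"delta_pos": [2,-20,0],"twist": [0,0,0.02],"fingers": 0},
  {"delta_pos": [2,-20,0],"twist": [0,0,0.02],"fingers": 0},
  {"delta_pos": [2,-20,0],"twist": [0,0,0.02],"fingers": 0},
  {"delta_pos": [2,-20,0],"twist": [0,0,0.017],"fingers": 0},
  {"delta_pos": [2,-14,0],"twist": [0,0,0],"fingers": 0},
])

```text
clock: 15.8
ee_pos: [0.6382, -0.2716, 0.175]
tcp_rot: [-0.0, -0.091, 0.996, 0.0]
wrist_force: [-0.2, 0.6, -1.8]
grip_width: 0.41
grasp_force: 61.1
```

>>> move_arm([
  {"delta_pos": [0,0,-8],"twist": [0,0,0],"fingers": 0},
  {"delta_pos": [0,0,-15],"twist": [0,0,0],"fingers": 0},
  {"delta_pos": [0,0,-15],"twist": [0,0,0],"fingers": 0},
  {"delta_pos": [0,0,-15],"twist": [0,0,0],"fingers": 0},
  {"delta_pos": [0,0,-10],"twist": [0,0,0],"fingers": 0},
  {"delta_pos": [0,0,-2],"twist": [0,0,0],"fingers": 0},
  {"delta_pos": [0,0,0],"twist": [0,0,0],"fingers": 0},
  {"delta_pos": [0,0,0],"twist": [0,0,0],"fingers": 0},
])

```text
clock: 16.6
ee_pos: [0.639, -0.2706, 0.1111]
tcp_rot: [0.0, -0.092, 0.996, -0.0]
wrist_force: [-0.1, 1.3, -2.4]
grip_width: 0.411
grasp_force: 61.0
```

Run:
```python
from h import *
im,d,W=cloud('wrist'); np.savez('w6.npz',im=im,W=W)
s=arm.read_state();print(s['clock'],s['ee_pos'],s['tcp_rot'],s['wrist_force'],s['grip_width'])
cv2.imwrite('pics/w6.png',im[:,:,::-1])
p=s['ee_pos']
k=near(W,p[0],p[1],.09)
print(rect(W,k,p[2]-.02,p[2]+.02))
```

```text
16.65 [ 0.63900428 -0.27067506  0.11116691] [ 5.37404218e-04 -9.14975320e-02  9.95805098e-01 -3.45857341e-04] [ 0.0513661  -0.41923144 -1.8123623 ] 0.41378677442634143
(array([ 621., -274.]), array([96.7, 82.3]), -79.45, np.float64(104.8), 17096)
```

View pics/w6.png

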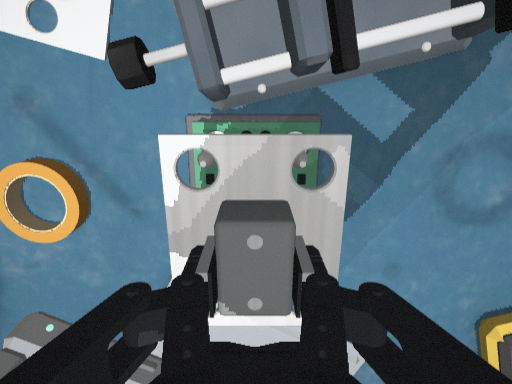

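The wrist view shows the cover level, with its front holes at (197,168) and (312,168) over the board's holes. The front edge puts its centre at about (637.6,-270.9), within 1 mm of target. Lowering it now.

>>> move_arm([
  {"delta_pos": [0.5,0.5,-4],"twist": [0,0,0],"fingers": 0},
  {"delta_pos": [0,0,-7],"twist": [0,0,0],"fingers": 0},
  {"delta_pos": [0,0,-7],"twist": [0,0,0],"fingers": 0},
  {"delta_pos": [0,0,-7],"twist": [0,0,0],"fingers": 0},
  {"delta_pos": [0,0,-7],"twist": [0,0,0],"fingers": 0},
  {"delta_pos": [0,0,-5],"twist": [0,0,0],"fingers": 0},
  {"delta_pos": [0,0,-2],"twist": [0,0,0],"fingers": 0},
  {"delta_pos": [0,0,0],"twist": [0,0,0],"fingers": 0},
])

```text
clock: 17.45
ee_pos: [0.639, -0.27, 0.071]
tcp_rot: [-0.0, -0.091, 0.996, 0.0]
wrist_force: [-0.0, 0.1, -2.4]
grip_width: 0.407
grasp_force: 61.0
```

>>> move_arm([
  {"delta_pos": [0,0,-1],"twist": [0,0,0],"fingers": 0},
  {"delta_pos": [0,0,-0.7],"twist": [0,0,0],"fingers": 0},
  {"delta_pos": [0,0,-0.7],"twist": [0,0,0],"fingers": 0},
  {"delta_pos": [0,0,0],"twist": [0,0,0],"fingers": 0},
  {"delta_pos": [0,0,0],"twist": [0,0,0],"fingers": 0},
  {"delta_pos": [0,0,0],"twist": [0,0,0],"fingers": 0},
  {"delta_pos": [0,0,0],"twist": [0,0,0],"fingers": 0},
  {"delta_pos": [0,0,0],"twist": [0,0,0],"fingers": 0},
])

```text
clock: 18.25
ee_pos: [0.6391, -0.2701, 0.069]
tcp_rot: [-0.0, -0.091, 0.996, -0.0]
wrist_force: [-0.6, -0.3, -2.3]
grip_width: 0.411
grasp_force: 61.0
```

>>> move_arm([
  {"delta_pos": [0,0,-0.6],"twist": [0,0,0],"fingers": 0},
  {"delta_pos": [0,0,-0.5],"twist": [0,0,0],"fingers": 0},
  {"delta_pos": [0,0,-0.4],"twist": [0,0,0],"fingers": 0},
  {"delta_pos": [0,0,0],"twist": [0,0,0],"fingers": 0},
  {"delta_pos": [0,0,0],"twist": [0,0,0],"fingers": 0},
  {"delta_pos": [0,0,0],"twist": [0,0,0],"fingers": 0},
  {"delta_pos": [0,0,0],"twist": [0,0,0],"fingers": 0},
  {"delta_pos": [0,0,0],"twist": [0,0,0],"fingers": 0},
])

```text
clock: 19.05
ee_pos: [0.6392, -0.2701, 0.0685]
tcp_rot: [0.0, -0.091, 0.996, -0.0]
wrist_force: [-5.5, 1.1, 8.0]
grip_width: 0.41
grasp_force: 62.3
```

Contact is at TCP 68.5 mm, exactly where the seated cover should be. Releasing and backing away.

>>> move_arm([
  {"delta_pos": [0,0,0],"twist": [0,0,0],"fingers": 0.5},
  {"delta_pos": [0,0,0],"twist": [0,0,0],"fingers": 0.7},
  {"delta_pos": [0,0,0],"twist": [0,0,0],"fingers": 1},
  {"delta_pos": [0,0,0],"twist": [0,0,0],"fingers": 1},
  {"delta_pos": [0,0,0],"twist": [0,0,0],"fingers": 1},
  {"delta_pos": [0,0,0],"twist": [0,0,0],"fingers": 1},
  {"delta_pos": [0,0,10],"twist": [0,0,0],"fingers": 1},
  {"delta_pos": [0,0,20],"twist": [0,0,0],"fingers": 1},
])

```text
clock: 19.85
ee_pos: [0.6384, -0.2697, 0.0969]
tcp_rot: [-0.001, -0.091, 0.996, 0.001]
wrist_force: [0.5, 0.5, 0.0]
grip_width: 0.997
grasp_force: 0.0
```

>>> move_arm([
  {"delta_pos": [0,0,25],"twist": [0,0,0],"fingers": 1},
  {"delta_pos": [0,0,30],"twist": [0,0,0],"fingers": 1},
  {"delta_pos": [0,0,30],"twist": [0,0,0],"fingers": 1},
  {"delta_pos": [-10,20,20],"twist": [0,0,0],"fingers": 1},
  {"delta_pos": [-10,20,10],"twist": [0,0,0],"fingers": 1},
  {"delta_pos": [-10,20,0],"twist": [0,0,0],"fingers": 1},
  {"delta_pos": [-10,20,0],"twist": [0,0,0],"fingers": 1},
  {"delta_pos": [0,0,0],"twist": [0,0,0],"fingers": 1},
])

```text
clock: 20.65
ee_pos: [0.5985, -0.1882, 0.2137]
tcp_rot: [0.0, -0.092, 0.996, 0.0]
wrist_force: [0.4, 0.3, -0.1]
grip_width: 0.999
grasp_force: 0.0
```

Run:
```python
from h import *
im,d,W=cloud('wrist')
cv2.imwrite('pics/w7.png',im[:,:,::-1])
s=arm.read_state();print(s['clock'],s['ee_pos'],s['wrist_force'],s['grip_width'])
k=near(W,.638,-.27,.085)
print(rect(W,k,.055,.068),rect(W,near(W,.638,-.27,.05),.085,.1))
m=k&(W[...,2]>.058)&(W[...,2]<.066); P=W[m]
print(np.linalg.lstsq(np.c_[P[:,:2]-[.638,-.27],np.ones(len(P))],P[:,2],rcond=None)[0])
```

```text
20.7 [ 0.59908919 -0.18937669  0.21359675] [-0.53196479  0.05563215 -0.00508845] 0.9987155749274814
(array([ 638.1, -270.5]), array([117.1,  96.9]), 10.45, np.float64(62.1), 6304) (array([ 637.3, -270.1]), array([49.8, 36.1]), 10.36, np.float64(94.0), 1997)
[0.00114195 0.00020133 0.06207069]
```

View pics/w7.png

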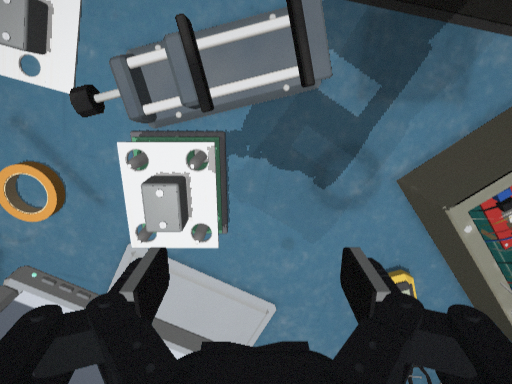

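The cover lies flat with its top at 62.1 mm and no measurable tilt. Post tips show in all four holes, at (137,160), (197,160), (145,233) and (200,233), and the spare has not moved.

```bash
python3 -c "
from bench import arm
print(arm.job_done())"
```

```text
the job is handed in; nothing more can be done
None
```

The board is seated on the collars and the four-hole cover lies flat on its heat sink, with the posts through all the holes; the two-hole cover was left where it was, and I handed the job in at about 20.7 s.

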